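# Hold the hidden bolt head while the nut is run up

### The job

Turn the spring-return key on the switch box clockwise all the way to its stop and let it spring back on its own, which orders the nut runner's final tightening. Then reach down into the narrow gap behind the blue bracket, grip the hexagonal bolt head there and hold it firmly so that it stops turning with the nut; once it is still, finish while holding it, do not let go. Leave the parts tray, the oil bottle and the grease jar where they are.

Things in the scene. Friction and masses are not known exactly. Their poses are not given: they have to be found in the camera images.
- key_grip (a point): middle of the key's grip, 79 mm above the bench, on the vertical turning axis: a black upright bar 48 mm long (its own x), 12 mm thick (own y), 30 mm high (from 64 to 94 mm above the bench); under it a steel collar, 42 mm diameter, top 54 mm above the bench.
- switchbox: grey box that carries the key, 100 x 100 mm, 50 mm high, fixed to the bench to the left or the right of the bracket; origin in the middle of its underside, straight below the key; yaw varies.
- key (a joint): turn of the key, rad, growing clockwise seen from above: 0 at rest, 1.0 at its stop (57 degrees). A spring resists with 0.05 N m at rest and 0.17 N m at the stop, and brings it back to 0 within a second when let go. At 0 the bar lies along the box's x.
- fixture: blue steel fixture fixed to the bench; origin on the bench straight below the bolt head; x along the bolt, from the runner (robot's side) to the far side. Bracket plate 8 mm thick, 110 mm wide, top 140 mm above the bench, its far face at x = -23 mm. Base plate 12 mm thick. The gap behind the bracket is 46 mm wide, open at the top and sides.
- yoke (a point): middle of the near face of the back yoke that closes the far side of the gap, 23 mm beyond the bolt head's centre, at the top of its web, 70 mm above the bench. 8 mm thick; web 130 mm wide; two ears, 14 mm wide, with inner sides 51 mm either side of the middle, rise to 140 mm.
- runner (a point): robot-side end of the black nut runner, a lying cylinder of 60 mm diameter on the bolt's axis, 105 mm above the bench, 165 mm from the bolt head's centre; its top is 135 mm above the bench.
- head (a point): centre of the steel hexagonal bolt head in the gap behind the bracket, 105 mm above the bench, half-way between bracket and yoke: 24 mm across flats, 27.7 mm across corners, 14 mm long along the level bolt; a 16 mm shank runs from it to the bracket; nothing else is in the gap. Own x: bolt axis; own y: square to a pair of flats.
- bolt (a joint): turn of the bolt about the fixture's x, rad; at 0 one pair of flats is upright, facing the fixture's +y and -y. Starts between -0.3 and 0.1. The idling runner drags it round (about +0.01 rad/s, 0.05 N m) until it is held. Too stiff to spin by hand; grip it at whatever angle it stands: the squeeze may turn it a few degrees for about a second, then it stays.
- tray: grey parts tray, 130 x 120 mm, 40 mm high, loose, on the side of the bracket opposite to the switch box; origin at its underside. Leave alone.
- oil: black oil bottle with a yellow cap, 68 mm diameter, 170 mm high, loose, upright; origin at its underside. Leave alone.
- grease: white grease jar with a blue lid, 72 mm diameter, 60 mm high, loose; origin at its underside. Leave alone.
There are look-alikes about, which are no part of the job. There is more than one size of the switchbox; the one meant has the size given above.

How it is judged:
On the way, in this order (a step that is already met when the one before it is completed fails the run):
1. the key is turned to its stop (value of joint key above 0.92 rad), for 0.1 s.
2. the key is let go and has sprung back (value of joint key below 0.1 rad and contact force between the fingers and key below 0.1 N), for 0.2 s.
3. the bolt head is gripped and no longer turns (contact force between the fingers and bolt above 8 N and distance between the grasp point and head below 0.025 m and velocity of joint bolt between -0.005 and 0.005 rad/s), for 0.5 s.
At the end, for the whole second after the job is handed in: The bolt head is between the fingers (grasp point within 25 mm of the head's centre, fingers pressing it with more than 8 N) and does not turn (below 0.005 rad/s); the key is back at rest (below 0.1 rad); tray, bottle and jar are within 20 mm of where they were. The robot is still holding (all of step 3 and value of joint key below 0.1 rad and distance of each of tray, oil, grease from where it was at the start of the episode below 0.02 m); the arm keeps its last pose, push and grip.
It fails at once if the tray, oil bottle or grease jar is knocked away (moved more than 30 mm) (distance of any of tray, oil, grease from where it was at the start of the episode above 0.03 m).
It also fails if it takes over 51 s, if anything falls off the work surface, if the arm or the gripper's body presses on something with over 40 N, if the wrist force passes 120 N, or if a joint passes its speed limit or range.

### The arm

A 7-joint arm with a two-finger parallel gripper is mounted at the origin on the work surface. World frame = base frame: x ahead of the robot, y to its left, z up, the work surface at z = 0. Lengths are in m, angles in rad, forces in N, time in s.
With the tool pointing down it reaches from about 0.4 to 0.85 m from the base axis. Payload 4.5 kg.
Tool frame: the origin (TCP) lies between the finger pads; the fingertips stand 19 mm ahead of it and the grasp point (between the pads) is the TCP (r.tips_ahead is the distance from the TCP to the fingertips, in m); z points along the fingers, y is the line along which they close (so a half turn about z gives the same grasp; the last joint's range is limited). The gripper opens to 88 mm and grips with 3 to 60 N. Pads are 18 mm wide; open, the fingers measure 123 mm over their backs; the gripper's body (75 mm by 187 mm) begins 45 mm behind the grasp point.
Start: joints at [-1.181, 0.689, -0.195, 1.565, 0.157, 0.902, -0.215], TCP at [0.218, 0.586, 0.258] pointing down, gripper open.
Joint ranges: [-3.01, 3.01], [-0.46, 2.08], [-1.47, 1.51], [0.13, 2.56], [-1, 4.14], [0.04, 2.09], [-2.66, 2.66]. Speed limits (rad/s): [2.57, 2.57, 3.14, 3.14, 3.14, 3.14, 3.14].

### API

Orientations are given as a unit quaternion [x, y, z, w].
In Python, from plant import r, cams, models gives the robot as it stands. The module is installed in compiled form; this text tells all that it offers.
- The arm moves only by the tool jog_arm, never from a script. Its arguments are lists of equal length, an entry for each row: "turn": the turn, a rotation vector about the tool's x, y, z in rad, a list of three; "translation": the shift along the tool's x, y, z in m, a list of three; "grip": the closure, from 0 (fully open) to 1 (shut). In form: {"turn": [[ax, ay, az], ...], "translation": [[tx, ty, tz], ...], "grip": [grip, ...]}. A call has 1 to 20 rows; each row is the pose to reach, as a shift and turn from the pose commanded when the call began, along the tool's axes at that moment; what a row does not reach only later rows make up. A row lasts 1/8 s, in which the tool goes at most 62.5 mm and 10.7 degrees, less where a joint would pass 70% of its speed; a pose out of reach is approached as far as the arm can. A call with a gripper value outside its range is refused whole. The fingers move at their own pace and stop on an object; "force" is the grip in N (left out, the last holds). Time passes only in rows, so rows that repeat a pose let the fingers close. It gives the time, the measured TCP pose, the force, the opening and the grip force at its end, in the units of the state.
- r.get_state(): the state, without advancing time (a new reading comes with each control period).
- cams.snapshot(name): name is "scene" or "top"; returns the picture (384x512x3 uint8, red, green, blue); there is no depth.
- cams.camera_params(name): a dict with "fx", "fy", "cx", "cy" (pixels), "k1" (the pictures are not rectified: a ray, as slopes to the right and down, at radius r is drawn at 1 + k1 r^2 times it, then the intrinsics apply), "eye" and "orientation" of the camera in the world. Camera axes: x right, y up, looking along -z (the intrinsics and any distortion apply to the point x, -y, -z); pixel columns grow to the right and rows downward; lengths in m; the calibration is good to about 2 mm. A picture is of the moment at which its call begins. camera_params takes no time and is no camera call.
- r.finish_job(): hands the job in; it is judged then, once.
Trained networks look in the newest picture that a camera, given by its name, has taken for a name from the list of things; names that differ only in an ending like _2 or _b are one class to them, and where a whole thing is asked for, a point or a joint stands for the part that bears it (a point fixed in the world has none). Each returns a list of dicts, best first, with "p" (0 to 1); they miss things now and then, are a little off and sometimes report something else, mostly with a low value. They report only what shows in the picture. A call takes as long as a camera call. They do not tell look-alikes from the thing itself.
- models.find_in(camera, name): "position" ([x, y, z] in m, in world coordinates, good to about 4 mm: the middle of the surface that is visible of it).
- models.masks_of(camera, name): "pixels" (384x512 bool, what is visible of it).
- models.place_of(camera, name): "position" ([x, y, z] in m, in world coordinates, good to about 4 mm: a listed point, or the origin of a listed thing).
The state is a dict: "clock": time; "q": joint angles; "qd": joint speeds; "joint_torque": joint torques, N m; "tool_pos": TCP position; "eef_rot": TCP orientation; "contact_force": force on the tool from outside, world axes, zero at the start; "moment": the same for the moment, N m; "opening": opening from 0.0 (shut) to 1.0 (fully open); "finger_force": force on a finger pad.
Only numpy, scipy, OpenCV 4.12 (cv2) and the standard library are available. Lean on these libraries where they do the work, as an engineer would, in place of code of your own. Each camera call takes 0.05 s, during which the arm holds its last target. There are 200 camera calls.

## Working session

There is one attempt and no reset: what is moved stays moved. The work goes in short steps, Python scripts to look and compute and a tool call to move; the robot and the scene stay as the last step left them, time stands still between calls to the robot, and variables do not carry over. Pictures are saved under pics/ and viewed, at most 10 in all, crops included, and the job is handed in when it is done.

Besides the shell and the picture viewer there is one more tool, called after "Request:" by a JSON object that holds its "fn" and its "kwargs". jog_arm: Moves the arm, as the interface text tells. Its arguments: {"type":"object","properties":{"turn":{"type":"array"},"translation":{"type":"array"},"grip":{"type":"array"},"force":{"type":"number"}},"required":["turn","translation","grip"]}

```bash
mkdir -p pics; cat > h.py <<'E'
import numpy as np, cv2
from scipy.spatial.transform import Rotation as R
from plant import r, cams, models
def cp(c): return cams.camera_params(c)
E
python3 - <<'E'
from h import *
s=r.get_state(); print(s)
for c in ("scene","top"):
    im=cams.snapshot(c); cv2.imwrite(f"pics/{c}0.png",im[:,:,::-1])
    print(c,cp(c))
    for n in ("key_grip","switchbox","fixture","yoke","runner","head","tray","oil","grease"):
        print(n,[(np.round(d["position"],3).tolist(),round(float(d["p"]),2)) for d in models.place_of(c,n)])
E
```

```text
{'clock': 0.0, 'q': array([-1.18120978,  0.68997972, -0.1945    ,  1.56633128,  0.15728615,
        0.9025086 , -0.21510255]), 'qd': array([ 4.09002239e-05,  2.37011971e-04, -1.21048113e-03, -8.34693212e-04,
        1.08157708e-04, -5.71815250e-04,  2.18524364e-03]), 'joint_torque': array([ 5.81822428e-05, -5.27566373e+01, -1.26701351e+00, -1.53434712e+01,
       -5.26474952e-02,  6.14398610e-03,  1.56843007e-04]), 'tool_pos': array([0.21754596, 0.58528097, 0.25691571]), 'eef_rot': array([ 1.76926446e-01,  9.84223648e-01, -9.13749661e-04, -9.67197037e-05]), 'contact_force': array([-0.27597327,  0.62633728, -0.75808951]), 'moment': array([ 0.02503011, -0.02388423,  0.00025309]), 'finger_force': 0.0, 'opening': 0.9996695360248404}
scene {'fx': 472.2009932322438, 'fy': 472.2009932322438, 'cx': 258.88948892154167, 'cy': 195.13351123868804, 'k1': -0.010473701482693457, 'eye': array([1.05358557, 0.74269269, 0.90028162]), 'orientation': array([0.11384847, 0.39610912, 0.87790241, 0.24376927])}
key_grip [([0.453, -0.306, 0.081], 0.63), ([0.446, -0.154, 0.061], 0.62), ([0.474, -0.5, 0.109], 0.
[... 482 characters left out ...]
00741514, 'cy': 187.29901428577375, 'k1': -0.09355466151678012, 'eye': array([ 0.47295072, -0.06806001,  1.05936554]), 'orientation': array([ 0.04004157, -0.04845548, -0.70262291,  0.70878049])}
key_grip [([0.477, -0.504, 0.111], 0.7), ([0.45, -0.306, 0.075], 0.67), ([0.442, -0.159, 0.061], 0.54)]
switchbox [([0.478, -0.502, -0.004], 0.86), ([0.442, -0.154, -0.001], 0.79), ([0.454, -0.304, 0.001], 0.64)]
fixture [([0.614, 0.066, 0.002], 0.96)]
yoke [([0.636, 0.068, 0.072], 0.58)]
runner [([0.706, 0.293, 0.001], 0.6)]
head [([0.615, 0.061, 0.002], 0.66), ([0.614, 0.064, 0.107], 0.64)]
tray [([0.438, 0.289, 0.0], 0.85)]
oil [([0.736, -0.338, 0.001], 0.78)]
grease [([0.709, 0.291, 0.001], 0.8)]
```

View pics/scene0.png

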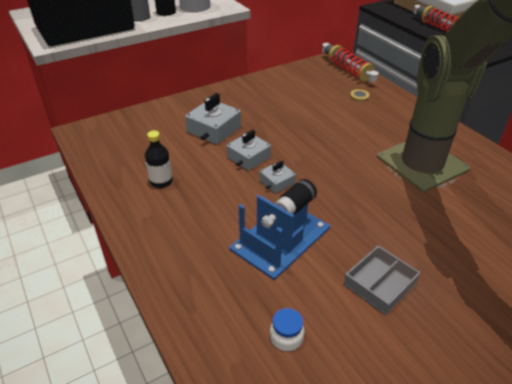

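View pics/top0.png

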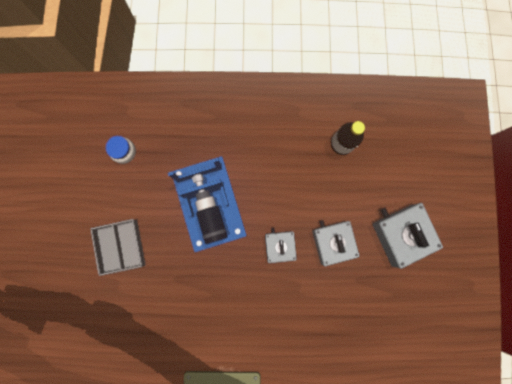

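```bash
cat >> h.py <<'E'
def ray(c,px):
    p=cp(c); K=np.array([[p['fx'],0,p['cx']],[0,p['fy'],p['cy']],[0,0,1]])
    u=cv2.undistortPoints(np.array(px,float).reshape(-1,1,2),K,np.array([p['k1'],0,0,0,0.]))[:,0]
    d=np.c_[u[:,0],-u[:,1],-np.ones(len(u))]
    return p['eye'],R.from_quat(p['orientation']).apply(d)
def at_z(c,px,z):
    e,d=ray(c,px); return e+d*((z-e[2])/d[:,2])[:,None]
def proj(c,P):
    p=cp(c); q=R.from_quat(p['orientation']).inv().apply(np.atleast_2d(P)-p['eye'])
    u=np.c_[q[:,0],-q[:,1]]/-q[:,2:]; u=u*(1+p['k1']*(u**2).sum(1))[:,None]
    return u*[p['fx'],p['fy']]+[p['cx'],p['cy']]
def mrect(c,m,z):
    px=np.argwhere(m)[:,::-1]; P=at_z(c,px,z)[:,:2].astype(np.float32)
    return cv2.minAreaRect(P)
E
python3 - <<'E'
from h import *
ims={c:cams.snapshot(c) for c in ("top","scene")}
for n,z in (("switchbox",.05),("key_grip",.094),("fixture",.012),("yoke",.07),("runner",.105),("head",.105)):
    for d in models.masks_of("top",n):
        m=d["pixels"]; print(n,round(float(d["p"]),2),int(m.sum()),np.argwhere(m).mean(0)[::-1].round(1),[np.round(x,3) for x in mrect("top",m,z)])
def crop(c,x,y,w,h,s): return cv2.resize(ims[c][y:y+h,x:x+w,::-1],None,fx=s,fy=s,interpolation=cv2.INTER_CUBIC)
a=crop("top",305,215,64,56,6); b=crop("scene",220,125,64,56,6); c=crop("top",165,150,64,56,6); d=crop("scene",248,192,64,56,6)
cv2.imwrite("pics/crops.png",np.vstack([np.hstack([a,b]),np.hstack([c,d])])[:600*2])
im=cv2.imread("pics/crops.png"); print(im.shape); cv2.imwrite("pics/crops.png",cv2.resize(im,(680,595)))
E
```

```text
switchbox 0.71 2861 [406.6 234.8] [array([ 0.484, -0.492]), array([0.166, 0.155]), np.float64(24.463)]
switchbox 0.64 1489 [334.9 242.6] [array([ 0.461, -0.296]), array([0.118, 0.107]), np.float64(15.031)]
switchbox 0.18 627 [120.6 149.3] [array([0.703, 0.287]), array([0.084, 0.071]), np.float64(46.416)]
key_grip 0.87 296 [417.3 235. ] [array([ 0.472, -0.503]), array([0.066, 0.04 ]), np.float64(22.402)]
key_grip 0.6 61 [281.2 248. ] [array([ 0.44, -0.15]), array([0.031, 0.012]), np.float64(8.236)]
key_grip 0.46 116 [339.5 243.8] [array([ 0.452, -0.298]), array([0.045, 0.019]), np.float64(15.444)]
fixture 0.92 4620 [207.7 204.1] [array([0.557, 0.05 ]), array([0.239, 0.159]), np.float64(18.126)]
fixture 0.52 2277 [117.1 246.5] [array([0.436, 0.297]), array([0.137, 0.135]), np.float64(14.218)]
yoke 0.94 4559 [207.9 204.3] [array([0.553, 0.041]), array([0.223, 0.145]), np.float64(18.602)]
runner 0.75 4554 [207.8 203.6] [array([0.55, 0.04]), array([0.216, 0.145]), np.float64(18.342)]
head 0.77 195 [200.2 186.7] [array([0.595, 0.056]), array([0.063, 0.033]), np.float64(16.174)]
head 0.25 1495 [334.8 243.1] [array([ 0.462, -0.284]), array([0.113, 0.101]), np.float64(13.842)]
(672, 768, 3)
```

View pics/crops.png

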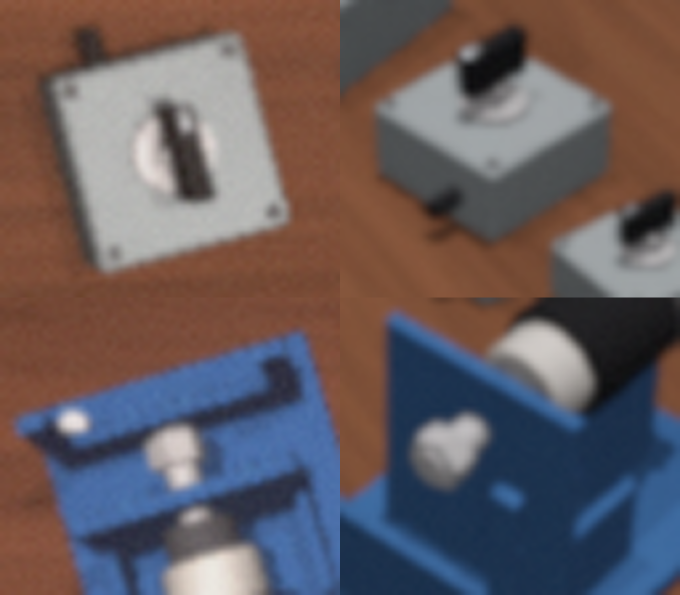

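```bash
cat > bolt.py <<'E'
from h import *
def grab(c,n=6): return np.mean([cams.snapshot(c).astype(float) for _ in range(n)],0)
def prism(rad,x0,x1,phi,n):
    a=phi+np.pi/n+np.arange(n)*2*np.pi/n   # flats facing +-y at phi=0 for n=6
    return [np.c_[np.full(n,x),rad*np.cos(a),rad*np.sin(a)] for x in (x0,x1)]
def label(c,head,yaw,phi,box,S,off):
    x0,y0,w,h=box; L=np.zeros((h*S,w*S),np.uint8); Rz=R.from_euler('z',yaw); e=Rz.inv().apply(cp(c)['eye']-head)
    def fill(P,v):
        u=proj(c,Rz.apply(P)+head)+off
        cv2.fillConvexPoly(L,np.round(((u-[x0,y0]+.5)*S-.5)*16).astype(np.int32),v,shift=4)
    def draw(A,B,v):
        n=len(A); k=v
        for i in range(n):
            j=(i+1)%n; m=(A[i]+A[j])/2; m[0]=0; c0=(A[i]+B[j])/2
            if m@(e-c0)>0: fill(np.array([A[i],A[j],B[j],B[i]]),k+(i if n==6 else 0))
        if n==6: fill(B if e[0]>B[0,0] else A,7)
    sh=prism(.008,-.023,-.007,0,16); hd=prism(.012/np.cos(np.pi/6),-.007,.007,phi,6)
    if e[0]>0: draw(*sh,8); draw(*hd,1)
    else: draw(*hd,1); draw(*sh,8)
    return L
def fit(c,img,head,yaw,blur=.6,S=6,verbose=False):
    u=proj(c,head)[0]; box=(int(u[0])-13,int(u[1])-13,27,27); x0,y0,w,h=box
    I=img[y0:y0+h,x0:x0+w].reshape(-1,3); yy,xx=np.mgrid[:h,:w]; g=np.c_[xx.ravel()/w-.5,yy.ravel()/h-.5]
    def res(phi,off):
        L=label(c,head,yaw,phi,box,S,np.array(off)); ks=[k for k in range(0,10) if (L==k).sum()>S*S]
        A=[cv2.resize(cv2.GaussianBlur((L==k).astype(np.float32),(0,0),blur*S),(w,h),interpolation=cv2.INTER_AREA).ravel() for k in ks]
        M=np.c_[np.array(A).T,A[0][:,None]*g]
        W=(cv2.dilate((cv2.resize((L>0).astype(np.uint8),(w,h))),np.ones((5,5)))>0).ravel()
        C=np.linalg.lstsq(M[W],I[W],rcond=None)[0]; return ((M[W]@C-I[W])**2).mean()
    from scipy.optimize import minimize
    out=[];off=np.zeros(2)
    for phi in np.arange(-.5,.55,.05):
        m=minimize(lambda o:res(phi,o),off,method='Nelder-Mead',options=dict(xatol=.05,fatol=.05,maxiter=40,initial_simplex=off+np.array([[0,0],[1.,0],[0,1.]])))
        out.append((round(phi,2),round(m.fun,1),m.x.round(2).tolist())); off=m.x
    return out
E
python3 - <<'E'
from bolt import *
# box corners/bar read from the crop
f=595/672*6
cr=np.array([[47,75],[240,33],[287,215],[100,272]])/f-.5+[305,215]
P=at_z("top",cr,.05)[:,:2]; print(P.round(3),P.mean(0).round(3))
for i in range(4):
    d=P[(i+1)%4]-P[i]; print(round(float(np.hypot(*d)),4),round(float(np.degrees(np.arctan2(d[1],d[0]))),1))
bar=np.array([[165,103],[203,198]])/f-.5+[305,215]; B=at_z("top",bar,.094)[:,:2]; d=B[0]-B[1]; print(B.round(3),B.mean(0),np.degrees(np.arctan2(d[1],d[0])))
head=np.array([.615,.063,.105]); yaw=np.radians(18.2)
for c in ("scene","top"):
    img=grab(c); np.save(f"{c}.npy",img)
    o=fit(c,img,head,yaw); print(c); [print(*x) for x in o]
print(r.get_state()['clock'])
E
```

```text
[[ 0.491 -0.24 ]
 [ 0.512 -0.339]
 [ 0.421 -0.361]
 [ 0.393 -0.266]] [ 0.454 -0.301]
0.1009 -77.7
0.0939 -166.2
0.0992 106.5
0.1011 14.8
[[ 0.477 -0.29 ]
 [ 0.431 -0.307]] [ 0.45392825 -0.29849317] 21.492273905010006Traceback (most recent call last):
  File "<stdin>", line 12, in <module>
  File "bolt.py", line 33, in fit
    m=minimize(lambda o:res(phi,o),off,method='Nelder-Mead',options=dict(xatol=.05,fatol=.05,maxiter=40,initial_simplex=off+np.array([[0,0],[1.,0],[0,1.]])))
    res = _minimize_neldermead(fun, x0, args, callback, bounds=bounds,
                               **options)
    fxc = func(xc)
    fx = function(np.copy(x), *(wrapper_args + args))
  File "bolt.py", line 33, in <lambda>
    m=minimize(lambda o:res(phi,o),off,method='Nelder-Mead',options=dict(xatol=.05,fatol=.05,maxiter=40,initial_simplex=off+np.array([[0,0],[1.,0],[0,1.]])))
                        ~~~^^^^^^^
  File "bolt.py", line 25, in res
    L=label(c,head,yaw,phi,box,S,np.array(off)); ks=[k for k in range(0,10) if (L==k).sum()>S*S]
  File "bolt.py", line 18, in label
    if e[0]>0: draw(*sh,8); draw(*hd,1)
                            ~~~~^^^^^^^
  File "bolt.py", line 15, in draw
    if m@(e-c0)>0: fill(np.array([A[i],A[j],B[j],B[i]]),k+(i if n==6 else 0))
                   ~~~~^^^^^^^^^^^^^^^^^^^^^^^^^^^^^^^^^^^^^^^^^^^^^^^^^^^^^^
  File "bolt.py", line 9, in fill
    u=proj(c,Rz.apply(P)+head)+off
      ~~~~^^^^^^^^^^^^^^^^^^^^
  File "h.py", line 13, in proj
    p=cp(c); q=R.from_quat(p['orientation']).inv().apply(np.atleast_2d(P)-p['eye'])
  File "h.py", line 4, in cp
    def cp(c): return cams.camera_params(c)
                      ~~~~~~~~~~~~~~~~~~^^^
ValueError: time passes only in moves, steps and waits
```

```bash
sed -i 's/^def cp/import functools\n@functools.cache\ndef cp/' h.py
python3 - <<'E'
from bolt import *
head=np.array([.615,.063,.105]); yaw=np.radians(18.2)
for c in ("scene","top"):
    img=grab(c,1 if c=="scene" else 4); 
    if c=="scene": img=np.load("scene.npy")
    else: np.save("top.npy",img)
    o=fit(c,img,head,yaw); print(c); [print(*x) for x in o]
s=r.get_state(); print(s['clock'])
T=R.from_quat(s['eef_rot']); 
def tgt(xyz,ydeg):
    y=np.array([np.cos(np.radians(ydeg)),np.sin(np.radians(ydeg)),0]); z=np.array([0,0,-1.]); 
    Rt=R.from_matrix(np.c_[np.cross(y,z),y,z]); print("t",T.inv().apply(np.array(xyz)-s['tool_pos']).round(4),"rot",(T.inv()*Rt).as_rotvec().round(4))
tgt((.45,.2,.27),0);tgt((.46,-.1,.25),-40);tgt((.453,-.304,.16),-75.6);tgt((.453,-.304,.082),-75.6)
E
```

```text
scene
-0.5 99.6 [0.11, -0.44]
-0.45 90.3 [0.29, -0.54]
-0.4 82.2 [0.31, -0.49]
-0.35 77.5 [0.31, -0.44]
-0.3 78.2 [0.32, -0.44]
-0.25 80.2 [0.46, -0.55]
-0.2 83.1 [0.47, -0.43]
-0.15 87.4 [0.53, -0.52]
-0.1 94.1 [0.52, -0.53]
-0.05 98.0 [0.51, -0.53]
-0.0 105.4 [0.38, -0.59]
0.05 108.0 [0.44, -0.5]
0.1 114.2 [0.41, -0.58]
0.15 116.4 [0.39, -0.57]
0.2 117.1 [0.41, -0.59]
0.25 114.7 [0.37, -0.6]
0.3 113.0 [0.36, -0.6]
0.35 111.6 [0.27, -0.46]
0.4 108.7 [0.35, -0.58]
0.45 103.9 [0.23, -0.56]
0.5 113.3 [0.22, -0.62]
top
-0.5 268.8 [-0.8, -0.37]
-0.45 258.1 [-0.8, -0.28]
-0.4 244.5 [-0.61, -0.21]
-0.35 232.9 [-0.61, -0.23]
-0.3 225.5 [-0.57, -0.24]
-0.25 219.2 [-0.59, -0.24]
-0.2 213.8 [-0.68, -0.24]
-0.15 217.3 [-0.73, -0.2]
-0.1 220.0 [-0.76, -0.24]
-0.05 231.2 [-0.63, -0.2]
-0.0 236.9 [-0.78, -0.23]
0.05 243.7 [-0.9, -0.18]
0.1 260.9 [-1.01, -0.14]
0.15 270.2 [-1.05, -0.14]
0.2 276.9 [-1.11, -0.12]
0.25 287.1 [-1.06, -0.19]
0.3 289.0 [-1.05, -0.23]
0.35 289.7 [-1.01, -0.25]
0.4 286.8 [-0.93, -0.31]
0.45 281.6 [-0.87, -0.31]
0.5 273.8 [-0.82, -0.21]
1.95
t [-0.3522 -0.2808 -0.0123] rot [ 1.000e-04 -1.000e-04  1.215e+00]
t [-0.466  -0.5585  0.0077] rot [ 0.0000e+00 -1.0000e-04  1.9131e+00]
t [-0.5305 -0.7522  0.0977] rot [ 0.0000e+00 -1.0000e-04  2.5345e+00]
t [-0.5305 -0.7522  0.1757] rot [ 0.0000e+00 -1.0000e-04  2.5345e+00]
```

Request:
{"fn": "jog_arm", "kwargs": {"turn": [[0,0,1.215],[0,0,1.215],[0,0,1.215],[0,0,1.215],[0,0,1.215],[0,0,1.215],[0,0,1.913],[0,0,1.913],[0,0,1.913],[0,0,1.913],[0,0,1.913],[0,0,1.913],[0,0,2.534],[0,0,2.534],[0,0,2.534],[0,0,2.534],[0,0,2.534],[0,0,2.534],[0,0,2.534],[0,0,2.534]], "translation": [[-0.352,-0.281,-0.012],[-0.352,-0.281,-0.012],[-0.352,-0.281,-0.012],[-0.352,-0.281,-0.012],[-0.352,-0.281,-0.012],[-0.352,-0.281,-0.012],[-0.466,-0.558,0.008],[-0.466,-0.558,0.008],[-0.466,-0.558,0.008],[-0.466,-0.558,0.008],[-0.466,-0.558,0.008],[-0.466,-0.558,0.008],[-0.53,-0.752,0.098],[-0.53,-0.752,0.098],[-0.53,-0.752,0.098],[-0.53,-0.752,0.098],[-0.53,-0.752,0.098],[-0.53,-0.752,0.098],[-0.53,-0.752,0.098],[-0.53,-0.752,0.098]], "grip": [0,0,0,0,0,0,0,0,0,0,0,0,0,0,0,0,0,0,0,0], "force": 15}}

```text
clock: 4.45
tool_pos: [0.4532, -0.3025, 0.1601]
eef_rot: [0.992, 0.127, 0.0, -0.0]
contact_force: [-0.0, 0.1, -0.3]
opening: 1.003
finger_force: 0.0
```

Request:
{"fn": "jog_arm", "kwargs": {"turn": [[0,0,0],[0,0,0],[0,0,0],[0,0,0],[0,0,0],[0,0,0],[0,0,0],[0,0,0]], "translation": [[0,0,0.05],[0,0,0.078],[0,0,0.078],[0,0,0.078],[0,0,0.078],[0,0,0.078],[0,0,0.078],[0,0,0.078]], "grip": [0,0,0.6,1,1,1,1,1], "force": 30}}

```text
clock: 5.45
tool_pos: [0.4526, -0.3036, 0.0819]
eef_rot: [0.992, 0.126, 0.0, 0.0]
contact_force: [0.2, 0.4, 0.7]
opening: 0.345
finger_force: 0.0
```

Request:
{"fn": "jog_arm", "kwargs": {"turn": [[0,0,0],[0,0,0],[0,0,0],[0,0,0]], "translation": [[0,0,0],[0,0,0],[0,0,0],[0,0,0]], "grip": [1,1,1,1]}}

```text
clock: 5.95
tool_pos: [0.4528, -0.3046, 0.0825]
eef_rot: [0.992, 0.125, 0.001, 0.001]
contact_force: [-0.8, -0.6, 7.0]
opening: 0.134
finger_force: 62.2
```

Request:
{"fn": "jog_arm", "kwargs": {"turn": [[0,0,0.18],[0,0,0.36],[0,0,0.54],[0,0,0.72],[0,0,0.88],[0,0,0.98],[0,0,1.04],[0,0,1.04],[0,0,1.04]], "translation": [[0,0,0],[0,0,0],[0,0,0],[0,0,0],[0,0,0],[0,0,0],[0,0,0],[0,0,0],[0,0,0]], "grip": [1,1,1,1,1,1,1,1,1]}}

```text
clock: 7.08
tool_pos: [0.4528, -0.3046, 0.0826]
eef_rot: [0.924, -0.383, 0.001, 0.001]
contact_force: [-0.6, -0.2, 7.2]
opening: 0.136
finger_force: 59.6
```

```bash
python3 - <<'E'
from h import *
s=r.get_state(); print({k:np.round(s[k],3) for k in ('q','moment','contact_force','finger_force','opening')}, R.from_quat(s['eef_rot']).as_matrix().round(3))
E
```

```text
{'q': array([ 0.246,  0.924,  0.458,  1.951, -0.877,  0.475, -1.004]), 'moment': array([-0.162,  0.401,  0.563]), 'contact_force': array([-0.562, -0.19 ,  7.235]), 'finger_force': np.float64(59.643), 'opening': np.float64(0.136)} [[ 0.707 -0.708  0.001]
 [-0.708 -0.707 -0.002]
 [ 0.002  0.001 -1.   ]]
```

Request:
{"fn": "jog_arm", "kwargs": {"turn": [[0,0,0],[0,0,0],[0,0,0],[0,0,0],[0,0,0],[0,0,0],[0,0,0],[0,0,0],[0,0,0],[0,0,0]], "translation": [[0,0,0],[0,0,0],[0,0,0],[0,0,0],[0,0,0],[0,0,0],[0,0,-0.05],[0,0,-0.1],[0,0,-0.15],[0,0,-0.18]], "grip": [0,0,0,0,0,0,0,0,0,0]}}

```text
clock: 8.32
tool_pos: [0.4526, -0.3038, 0.2639]
eef_rot: [0.923, -0.384, 0.001, 0.0]
contact_force: [-0.3, -0.2, -0.7]
opening: 0.999
finger_force: 0.0
```

```bash
python3 - <<'E'
from bolt import *
for c in ("scene","top"):
    im=grab(c,1); cv2.imwrite(f"pics/{c}1.png",im[:,:,::-1])
    print([(np.round(d["position"],4).tolist(),round(float(d["p"]),2)) for n in ("head","yoke","fixture","runner") for d in models.place_of(c,n)])
a=cv2.imread("pics/scene1.png");b=cv2.imread("pics/top1.png"); cv2.imwrite("pics/both1.png",cv2.resize(np.hstack([a,b]),(800,300)))
head=np.array([.615,.063,.105]); yaw=np.radians(18.2)
o=[x for x in fit("scene",grab("scene",3),head,yaw)]; [print(*x) for x in o]
s=r.get_state(); print(s['clock'],s['q'].round(3),s['tool_pos'].round(4))
E
```

```text
[([0.6169, 0.0585, 0.1079], 0.5), ([0.6358, 0.0679, 0.0682], 0.9), ([0.6206, 0.0589, -0.0047], 0.94), ([0.4571, 0.01, 0.109], 0.61)]
[([0.4543, -0.3025, -0.0012], 0.66), ([0.6155, 0.0631, 0.1046], 0.61), ([0.635, 0.0666, 0.0703], 0.72), ([0.616, 0.0642, -0.0005], 0.7), ([0.4562, 0.0114, 0.1075], 0.81)]
-0.5 105.9 [0.11, -0.45]
-0.45 98.2 [0.22, -0.45]
-0.4 86.7 [0.31, -0.52]
-0.35 78.3 [0.31, -0.45]
-0.3 75.1 [0.32, -0.45]
-0.25 74.8 [0.3, -0.39]
-0.2 75.2 [0.46, -0.4]
-0.15 79.5 [0.53, -0.48]
-0.1 84.8 [0.51, -0.44]
-0.05 91.9 [0.51, -0.46]
-0.0 102.0 [0.47, -0.45]
0.05 108.1 [0.44, -0.49]
0.1 118.2 [0.39, -0.41]
0.15 126.1 [0.39, -0.41]
0.2 132.0 [0.39, -0.46]
0.25 132.7 [0.21, -0.45]
0.3 134.1 [0.34, -0.43]
0.35 131.7 [0.28, -0.6]
0.4 129.8 [0.27, -0.55]
0.45 126.0 [0.38, -0.56]
0.5 124.7 [0.23, -0.49]
8.975 [ 0.078  0.694  0.758  1.832 -0.615  0.867 -1.223] [ 0.4524 -0.3036  0.2612][ WARN:0@0.862] global loadsave.cpp:1063 imwrite_ Unsupported depth image for selected encoder is fallbacked to CV_8U.
```

View pics/both1.png

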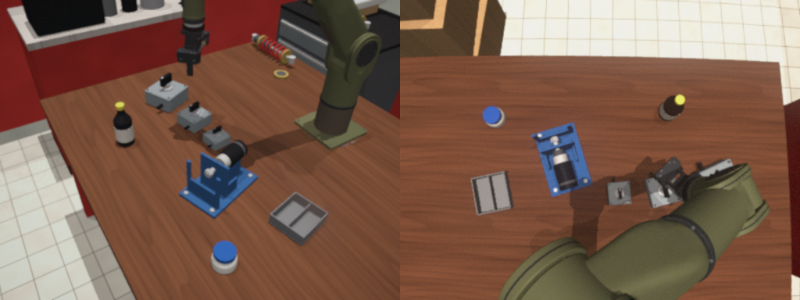

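```bash
cat > tgt.py <<'E'
from h import *
import sys
phi=float(sys.argv[1]); s=r.get_state(); T=R.from_quat(s['eef_rot']); head=np.array([.6155,.0628,.105]); yd=np.radians(18.2-90)
y=np.array([np.cos(yd),np.sin(yd),0]); z=np.array([0,0,-1.]); Rt=R.from_matrix(np.c_[np.cross(y,z),y,z])*R.from_rotvec([phi,0,0])
for b in map(float,sys.argv[2:]):
    P=head-b*Rt.as_matrix()[:,2]; print(b,P.round(4),"t",T.inv().apply(P-s['tool_pos']).round(4),"rot",(T.inv()*Rt).as_rotvec().round(4))
print(Rt.as_matrix().round(3)); print(s['clock'],s['q'].round(3))
E
python3 tgt.py -0.15 .12 .005
```

```text
0.12 [0.6099 0.0798 0.2237] t [-0.1608 -0.382   0.0376] rot [-0.1346  0.0838 -1.1038]
0.005 [0.6153 0.0635 0.1099] t [-0.1454 -0.3743  0.1513] rot [-0.1346  0.0838 -1.1038]
[[ 0.95   0.309  0.047]
 [ 0.312 -0.939 -0.142]
 [-0.     0.149 -0.989]]
8.975 [ 0.078  0.694  0.758  1.832 -0.615  0.867 -1.223]
```

Request:
{"fn": "jog_arm", "kwargs": {"turn": [[0,0,-0.15],[0,0,-0.3],[-0.135,0.084,-1.104],[-0.135,0.084,-1.104],[-0.135,0.084,-1.104],[-0.135,0.084,-1.104],[-0.135,0.084,-1.104],[-0.135,0.084,-1.104],[-0.135,0.084,-1.104],[-0.135,0.084,-1.104],[-0.135,0.084,-1.104],[-0.135,0.084,-1.104],[-0.135,0.084,-1.104]], "translation": [[-0.02,-0.06,0],[-0.05,-0.12,0.0],[-0.161,-0.382,0.038],[-0.161,-0.382,0.038],[-0.161,-0.382,0.038],[-0.161,-0.382,0.038],[-0.161,-0.382,0.038],[-0.161,-0.382,0.038],[-0.161,-0.382,0.038],[-0.161,-0.382,0.038],[-0.161,-0.382,0.038],[-0.161,-0.382,0.038],[-0.161,-0.382,0.038]], "grip": [0,0,0,0,0,0,0,0,0,0,0,0,0]}}

```text
clock: 10.6
tool_pos: [0.6099, 0.0796, 0.2238]
eef_rot: [0.985, 0.158, 0.012, 0.074]
contact_force: [-0.2, -0.3, 0.8]
opening: 0.999
finger_force: 0.0
```

```bash
python3 - <<'E'
from bolt import *
im=cams.snapshot("scene"); 
ms=[d for n in ("head",) for d in models.place_of("scene",n)]; print([(np.round(d["position"],4).tolist(),round(float(d["p"]),2)) for d in ms])
cv2.imwrite("pics/s2.png",cv2.resize(im[110:270,190:390,::-1],None,fx=3.5,fy=3.5,interpolation=cv2.INTER_CUBIC))
[print(*x) for x in fit("scene",grab("scene",3),np.array([.6155,.0628,.105]),np.radians(18.2))[2:12]]
E
python3 tgt.py -0.15 .06 .005 -.005
```

```text
[([0.6151, 0.0595, 0.1058], 0.44)]
-0.4 41.5 [0.5, -0.29]
-0.35 38.4 [0.54, -0.29]
-0.3 36.1 [0.56, -0.35]
-0.25 34.4 [0.53, -0.34]
-0.2 32.7 [0.53, -0.34]
-0.15 31.5 [0.53, -0.34]
-0.1 31.2 [0.57, -0.34]
-0.05 30.0 [0.58, -0.22]
-0.0 30.9 [0.58, -0.21]
0.05 31.5 [0.58, -0.22]
0.06 [0.6127 0.0713 0.1643] t [-0.0001  0.      0.0601] rot [ 0.001  -0.0007  0.0004]
0.005 [0.6153 0.0635 0.1099] t [-1.000e-04 -0.000e+00  1.151e-01] rot [ 0.001  -0.0007  0.0004]
-0.005 [0.6157 0.0621 0.1001] t [-1.000e-04 -0.000e+00  1.251e-01] rot [ 0.001  -0.0007  0.0004]
[[ 0.95   0.309  0.047]
 [ 0.312 -0.939 -0.142]
 [-0.     0.149 -0.989]]
10.85 [-0.597  0.786  0.591  1.682 -0.37   0.775 -1.145]
```

View pics/s2.png

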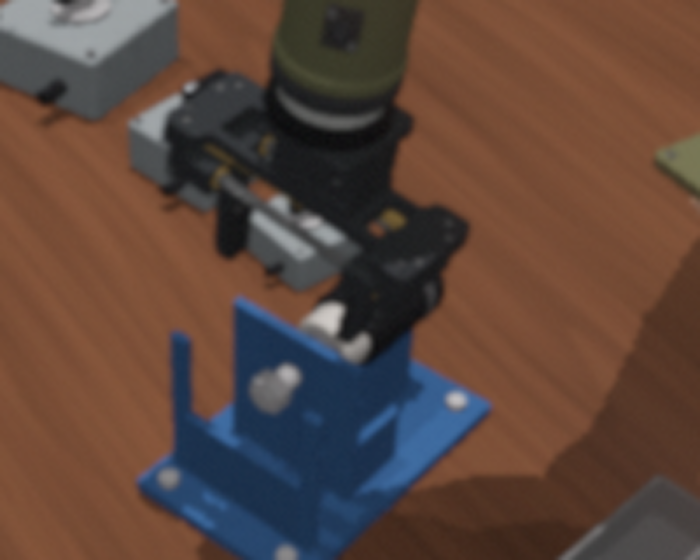

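Request:
{"fn": "jog_arm", "kwargs": {"turn": [[0,0,0],[0,0,0],[0,0,0],[0,0,0],[0,0,0],[0,0,0]], "translation": [[0,0,0.03],[0,0,0.06],[0,0,0.085],[0,0,0.105],[0,0,0.113],[0,0,0.113]], "grip": [0,0,0,0,0,0], "force": 30}}

```text
clock: 11.6
tool_pos: [0.6153, 0.0637, 0.1119]
eef_rot: [0.985, 0.158, 0.012, 0.074]
contact_force: [0.4, -0.5, 0.5]
opening: 1.0
finger_force: 0.0
```

```bash
python3 - <<'E'
from bolt import *
a,b=[cams.snapshot(c)[:,:,::-1] for c in ("scene","top")]
f=lambda im,x,y:cv2.resize(im[y:y+90,x:x+80],None,fx=5,fy=5,interpolation=cv2.INTER_CUBIC)
cv2.imwrite("pics/s3.png",np.hstack([f(a,230,180),f(b,165,150)]))
E
```

```text
(no output)
```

View pics/s3.png

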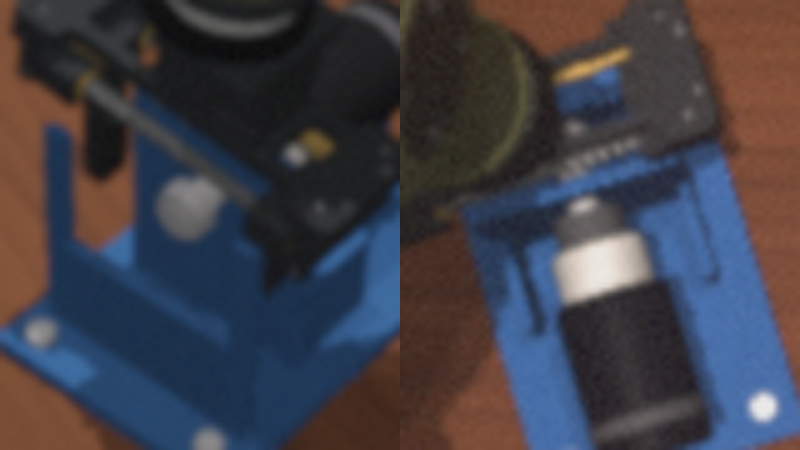

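The fingers straddle the bolt head (left crop, about (187, 207)), inside the gap and with no contact. I'm closing now.

Request:
{"fn": "jog_arm", "kwargs": {"turn": [[0,0,0],[0,0,0],[0,0,0],[0,0,0],[0,0,0],[0,0,0],[0,0,0],[0,0,0],[0,0,0],[0,0,0]], "translation": [[0,0,0],[0,0,0],[0,0,0],[0,0,0],[0,0,0],[0,0,0],[0,0,0],[0,0,0],[0,0,0],[0,0,0]], "grip": [1,1,1,1,1,1,1,1,1,1], "force": 30}}

```text
clock: 12.95
tool_pos: [0.6153, 0.0637, 0.112]
eef_rot: [0.985, 0.158, 0.012, 0.074]
contact_force: [0.3, -0.0, -0.2]
opening: 0.267
finger_force: 29.8
```

Request:
{"fn": "jog_arm", "kwargs": {"turn": [[0,0,0],[0,0,0],[0,0,0],[0,0,0],[0,0,0],[0,0,0],[0,0,0],[0,0,0],[0,0,0],[0,0,0],[0,0,0],[0,0,0],[0,0,0],[0,0,0],[0,0,0],[0,0,0],[0,0,0],[0,0,0],[0,0,0],[0,0,0]], "translation": [[0,0,0],[0,0,0],[0,0,0],[0,0,0],[0,0,0],[0,0,0],[0,0,0],[0,0,0],[0,0,0],[0,0,0],[0,0,0],[0,0,0],[0,0,0],[0,0,0],[0,0,0],[0,0,0],[0,0,0],[0,0,0],[0,0,0],[0,0,0]], "grip": [1,1,1,1,1,1,1,1,1,1,1,1,1,1,1,1,1,1,1,1], "force": 40}}

```text
clock: 15.45
tool_pos: [0.6153, 0.0637, 0.112]
eef_rot: [0.985, 0.158, 0.012, 0.074]
contact_force: [-0.1, -1.2, -1.1]
opening: 0.263
finger_force: 39.8
```

```bash
python3 - <<'E'
from h import *
s=r.get_state(); print({k:np.round(s[k],4) for k in ('clock','tool_pos','moment','contact_force','finger_force','opening')})
im=cams.snapshot("scene")
f=lambda im,x,y:cv2.resize(im[y:y+90,x:x+80,::-1],None,fx=5,fy=5,interpolation=cv2.INTER_CUBIC)
cv2.imwrite("pics/s4.png",np.hstack([f(im,230,180),f(im,205,120)]))
for n in ("tray","oil","grease"): print(n,[np.round(d["position"],3).tolist() for d in models.place_of("scene",n)][:2])
E
```

```text
{'clock': np.float64(15.45), 'tool_pos': array([0.6153, 0.0637, 0.112 ]), 'moment': array([-0.0162,  0.1488, -0.0234]), 'contact_force': array([-0.1096, -1.2464, -1.0886]), 'finger_force': np.float64(39.7777), 'opening': np.float64(0.2635)}
tray [[0.438, 0.288, -0.003]]
oil [[0.736, -0.329, -0.001]]
grease [[0.704, 0.291, 0.002]]
```

View pics/s4.png

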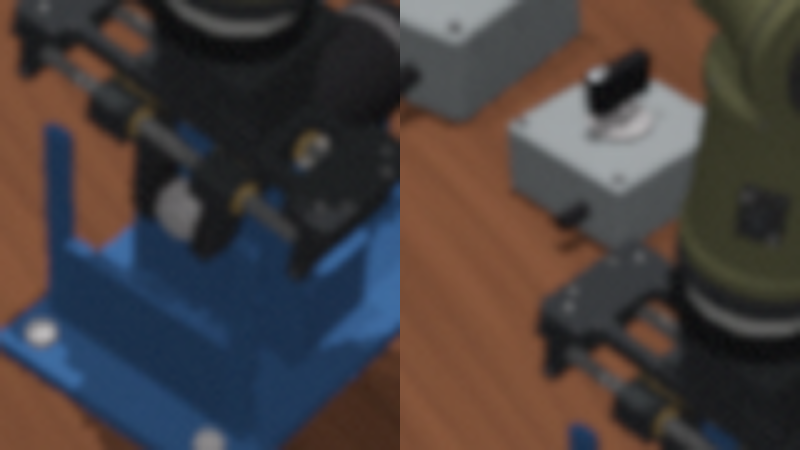

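The head is held flat between the fingers (left crop, about (180, 210)). The key is back in its rest position (right crop, about (615, 85)), and the tray, bottle and jar have not moved.

```bash
python3 -c "
from plant import r
print(r.finish_job())"
```

```text
the job is handed in; nothing more can be done
None
```

I turned the key to its stop and it sprang back; the gripper now holds the bolt head at about 40 N, the tray, bottle and jar have not moved, and the job is handed in (no verdict came back).

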